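# Latch the carver's tool chest

### The job

Shut the tool chest: hook the wire loop of the draw latch on its top over the keeper on the drop front, with the loop's bar tucked under the keeper's lip, then push the lever back and down over centre until it lies fully home and the front is drawn tight on its seal. Finish with a firm push of at least 10 N held a moment on the lever as it lies home, to be sure it has seated; work by feel, never forcing the loop or pressing the lever with more than 25 N, and leave the other things on the bench and on the chest where they are.

Things in the scene. Friction and masses are not known exactly. Their poses are not given: they have to be found in the camera images.
- chest: the closed-topped wooden tool chest, 320 mm wide (its y), top at 165 mm; origin on the table straight below the latch pivot. Its x axis points from the drop front (robot's side) to the back, y to the left, z up. The body reaches 28 mm in front of the origin and 92 mm behind it; the drop front, 43 mm thick, stands before it. Heavy, does not move.
- front (a joint): the drop front's hinge along its lower edge, rad: 0 shut, 0.05 ajar (top edge about 8 mm out), where it starts: the rubber bulb seal pushes it out against its stays with 25 N at the top, rising to about 65 N when shut. The closed latch leaves it at about 0.006.
- keeper (a point): the steel keeper on the middle of the drop front's top edge, a hook that opens towards the front (-x). Frame as the chest's; origin on the front's top (165 mm up) under the upright web's front face. Base plate 6 mm high, 18 mm ahead of the origin and 18 mm behind it, 26 mm wide; web 4 mm thick behind the origin; lip 22 mm wide reaching 6 mm forward of the origin, from 13.5 to 16.5 mm up. Throat under the lip: 7.5 mm high.
- seat (a point): where the loop's bar lies when hooked: middle of the throat, 2.5 mm in front of the web, 9.8 mm above the front's top edge, under the lip.
- pivot (a point): the lever's pivot on the chest's top, between two ears, 16 mm above the top; with the front shut the seat is 50 mm in front of it, with the front ajar about 58 mm.
- lever (a joint): the latch lever's angle, rad: 0 home (lying flat to the back, +x), 1.57 upright, 2.65 tipped right forward over the keeper. Stays where it is left, with light friction. With the loop hooked and taut (from about 1.5 rad) it must be pushed back and down against the seal, with up to about 8 N square on the pad; the push falls away near 0.2 rad, where it passes over centre and snaps onto its stop at 0.
- pad (a point): middle of the lever's pressing face, 46 mm from the pivot and 5 mm off the pivot's plane: on top when home, on the front side when upright. The lever is a steel plate 22 mm wide that ends, with a bent-up finger tab, 59 mm from the pivot.
- loop_root (a point): the axis on which the wire loop swings on the lever, 12 mm from the pivot along the lever. The loop stays where it is left, with light friction, and takes the lever along when it is drawn or pushed (3 to 6 N).
- bar (a point): middle of the loop's cross bar, 62 mm from loop_root. The loop is steel wire of 5 mm diameter, 40 mm wide outside, 30 mm inside: two straight legs from loop_root to the bar. It starts raised in front of the lever, clear of the keeper. With the lever tipped forward the bar reaches up to 14 mm in front of the seat; it must pass at least 6 mm in front of it to get round the lip, come down onto the base plate (bar 1.3 mm below the seat point) and slide back to the web.
- tin: low tin, 52 mm across, 35 mm high, on the chest's top near its left end; origin under it. Bystander.
- gouge: wood-handled gouge, 195 mm, lying in front of the chest. Bystander.
- mallet: carver's round mallet standing on its head, 232 mm high, right of the chest. Bystander.
- mug: mug, 80 mm across, 95 mm high, left of the chest. Bystander.
- jar: glass jar, 68 mm across, 85 mm high, left of the chest. Bystander.
- dish: small white pot, 64 mm across, 32 mm high. Bystander.
- brush: brush, 200 mm, lying in front of the chest. Bystander.
- rosette: turned wooden ring, 90 mm across, 12 mm high. Bystander.

How it is judged:
On the way, in this order (a step that is already met when the one before it is completed fails the run):
1. the loop's bar is tucked under the keeper's lip, the lever still up (x of bar in the frame of keeper between -0.005 and 0.001 m and z of bar in the frame of keeper between 0.005 and 0.0135 m and value of joint lever above 0.6 rad), for 0.2 s.
2. the lever is pressed firmly on its stop with about 10 N or more, the front drawn shut and the bar still under the lip (x of bar in the frame of keeper between -0.005 and 0.001 m and z of bar in the frame of keeper between 0.005 and 0.0135 m and value of joint lever below 0.06 rad and value of joint front below 0.015 rad and contact force between the fingers and lever above 9 N), for 0.2 s.
At the end, for the whole second after the job is handed in: The loop's bar lies in the keeper's throat under the lip (not more than 2.5 mm out from the web), after a firm press the lever lies home (within 0.06 rad), the front is drawn shut (within 0.015 rad), all at rest (x of bar in the frame of keeper between -0.005 and 0.001 m and z of bar in the frame of keeper between 0.005 and 0.0135 m and value of joint lever below 0.06 rad and value of joint front below 0.015 rad and velocity of joint lever between -0.05 and 0.05 rad/s); the robot touches nothing.
It fails at once if with the loop hooked, the lever is pressed with more than 25 N on its way down or at its stop (x of bar in the frame of keeper between -0.005 and 0.001 m and z of bar in the frame of keeper between 0.005 and 0.0135 m and value of joint lever below 1.2 rad and contact force between the fingers and lever above 26 N).
It fails at once if the loop is forced against the keeper or the front with more than 25 N while it is being hooked (lever still tipped forward) (value of joint lever above 1.8 rad and contact force between loop and front above 26 N).
It fails at once if a bystander is moved more than 20 mm (distance of any of tin, gouge, mallet, mug, jar, dish, brush, rosette from where it was at the start of the episode above 0.02 m).
It also fails if it takes over 64 s, if anything falls off the work surface, if the arm or the gripper's body presses on something with over 40 N, if the wrist force passes 120 N, or if a joint passes its speed limit or range.

### The arm

A 7-joint arm with a two-finger parallel gripper is mounted at the origin on the work surface. World frame = base frame: x ahead of the robot, y to its left, z up, the work surface at z = 0. Lengths are in m, angles in rad, forces in N, time in s.
With the tool pointing down it reaches from about 0.35 to 0.9 m from the base axis. Payload 7.2 kg.
Tool frame: the origin (TCP) lies at the very end of the fingers, on their centre line; the grasp point (between the pads) lies 19 mm behind it; x points along the fingers, y is the direction in which the jaws open and shut, and the axes are right-handed (so a half turn about x gives the same grasp; the last joint's range is limited). The gripper opens to 88 mm and grips with 3 to 60 N. Pads are 20 mm wide; open, the fingers measure 115 mm over their backs; the gripper's body (75 mm by 178 mm) begins 61 mm behind the grasp point.
Start: joints at [1.144, 0.411, -0.013, 1.596, 0.006, 1.134, -0.082], TCP at [0.219, -0.585, 0.223] pointing down, gripper open.
Joint ranges: [-2.95, 2.95], [-0.29, 1.99], [-1.47, 1.44], [0.14, 2.54], [-1.03, 4.17], [0.13, 1.85], [-2.86, 2.86]. Speed limits (rad/s): [2.39, 2.39, 3.01, 3.01, 3.14, 3.14, 3.14].

### API

Orientations are given as a unit quaternion [w, x, y, z].
In Python, from plant import ctrl gives the robot as it stands.
- The arm moves only by the shell command python3 -m jog 'ROWS' [FORCE]. ROWS is JSON, a list that holds one entry, the list of rows, each a list of 7 numbers: the shift along the tool's x, y, z in m, then the turn, a rotation vector about the tool's x, y, z in rad, then the opening in per cent of the stroke, from 0 (shut) to 100 (fully open). A call has 1 to 12 rows; each row shifts and turns the commanded pose from where the row before left it, along the tool's axes as they then stand; what a row does not reach is not made up. A row lasts 1/8 s, in which the tool goes at most 62.5 mm and 10.7 degrees, less where a joint would pass 70% of its speed; a pose out of reach is approached as far as the arm can. A call with a gripper value outside its range is refused whole. The fingers move at their own pace and stop on an object; FORCE is the grip in N (left out, the last holds). Time passes only in rows, so rows that do not move let the fingers close. It gives the time, the measured TCP pose, the force and the opening at its end, in the units of the state.
- ctrl.state(): the state, without advancing time (a new reading comes with each control period).
- ctrl.grab_frame(name): name is "scene" or "top" or "wrist"; returns a dict with "img" (400x640x3 uint8, red, green, blue), "z_map" (400x640 float32, m along the optical axis (not along the pixel's ray), 0 where there is no reading), "fx", "fy", "cx", "cy" (pixels), "rvec" (rotation vector, rad) and "tvec" (3), from world to camera coordinates, as OpenCV has them. Camera axes: x right, y down, z forward; pixel columns grow to the right and rows downward; lengths in m; the calibration is good to about 2 mm. A picture is of the moment at which its call begins.
- ctrl.sign_off(): hands the job in, once; it reports no verdict.
The state is a dict: "clock": time; "qpos": joint angles; "joint_velocities": joint speeds; "joint_efforts": joint torques, N m; "position": TCP position; "eef_rot": TCP orientation; "contact_force": force on the tool from outside, world axes, zero at the start; "ft_torque": the same for the moment, N m; "gripper_width": finger opening in m.
Only numpy, scipy, OpenCV 4.12 (cv2) and the standard library are available. Lean on these libraries where they do the work, as an engineer would, in place of code of your own. Each camera call takes 0.05 s, during which the arm holds its last target. There are 200 camera calls.

## Working session

There is one attempt and no reset: what is moved stays moved. The work goes in short steps, Python scripts to look and compute and a shell command to move; the robot and the scene stay as the last step left them, time stands still between calls to the robot, and variables do not carry over. Pictures are saved under pics/ and viewed, about 8 in all and at most 12, crops included, and the job is handed in when it is done.

```bash
mkdir -p pics; ls
cat > h.py <<'E'
import numpy as np,cv2
from plant import ctrl
from scipy.spatial.transform import Rotation as R
def grab(n):
    f=ctrl.grab_frame(n); f['Rm']=cv2.Rodrigues(np.array(f['rvec'],float))[0]; f['t']=np.array(f['tvec'],float).ravel(); return f
def save(f,name,crop=None,scale=1):
    im=f['img'][:,:,::-1]
    if crop: im=im[crop[1]:crop[3],crop[0]:crop[2]]
    cv2.imwrite('pics/'+name,cv2.resize(im,None,fx=scale,fy=scale,interpolation=cv2.INTER_CUBIC))
def ray(f,u,v):
    d=f['Rm'].T@np.array([(u-f['cx'])/f['fx'],(v-f['cy'])/f['fy'],1]); return -f['Rm'].T@f['t'],d
def onz(f,u,v,z):
    c,d=ray(f,u,v); return c+d*(z-c[2])/d[2]
def pt(f,u,v):
    c,d=ray(f,u,v); return c+d*f['z_map'][int(v),int(u)]
def proj(f,p):
    q=f['Rm']@np.array(p)+f['t']; return q[0]/q[2]*f['fx']+f['cx'],q[1]/q[2]*f['fy']+f['cy']
def tool():
    s=ctrl.state(); q=s['eef_rot']; return np.array(s['position']),R.from_quat([q[1],q[2],q[3],q[0]]),s
E
python3 - <<'E'
from h import *
for n in('scene','top'):
    f=grab(n); save(f,n+'.png'); print(n,-f['Rm'].T@f['t'],f['fx'])
    np.savez(n,**f)
p,r,s=tool(); print(p,r.as_matrix(),s)
E
```

```text
pics
scene [ 1.02486098 -0.63889934  0.82837673] 362.5364719622768
top [0.34863152 0.00932217 1.63008329] 483.76604560257283
[ 0.21928821 -0.58479981  0.2219128 ] [[-5.58661057e-04  3.51157534e-01 -9.36316225e-01]
 [ 1.30184475e-03 -9.36315323e-01 -3.51157973e-01]
 [-9.99998997e-01 -1.41511664e-03  6.59303169e-05]] {'clock': 0.1, 'qpos': array([ 1.14381273,  0.41182069, -0.01272532,  1.59691104,  0.0055685 ,
        1.13431245, -0.0821989 ]), 'joint_velocities': array([-0.00099114, -0.00059495, -0.00141822, -0.00293258, -0.00075179,
        0.00161355, -0.00097932]), 'joint_efforts': array([ 3.96151401e-03, -5.89087665e+01,  6.44639991e-01, -2.91701388e+01,
       -5.36161498e-02,  1.45079001e-02,  3.30126932e-05]), 'position': array([ 0.21928821, -0.58479981,  0.2219128 ]), 'eef_rot': array([-0.12569004, -0.69564552, -0.1266663 ,  0.69586994]), 'contact_force': array([-0.59284694, -0.40189595, -0.1463927 ]), 'ft_torque': array([-0.03999544, -0.08070611,  0.02316904]), 'gripper_width': 0.08814701514248613}
```

View pics/scene.png

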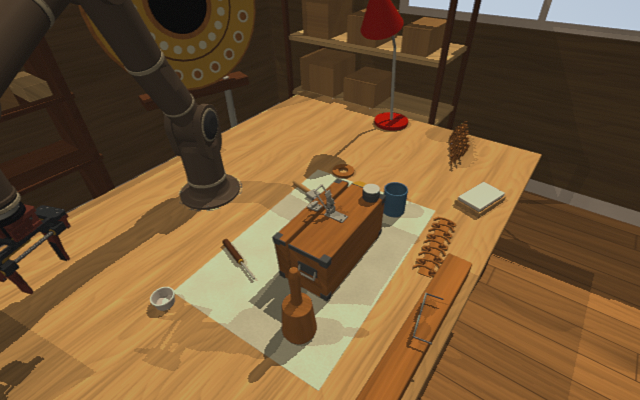

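View pics/top.png

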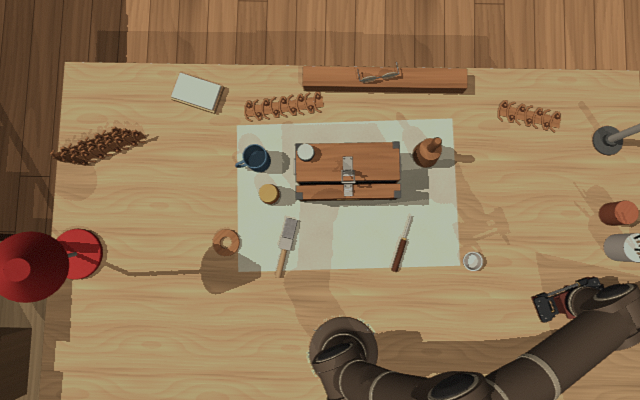

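The views show the chest at top px (348,172), with its latch facing the robot. The mallet is at (428,152), the brush at (287,245) and the gouge at (402,243). I'll zoom in on the latch next.

Run:
```python
from h import *
T=dict(np.load('top.npz'));S=dict(np.load('scene.npz'))
a=cv2.resize(T['img'][130:210,285:410,::-1],(750,480),interpolation=cv2.INTER_CUBIC)[:, :]
b=cv2.resize(S['img'][165:245,265:390,::-1],(750,480),interpolation=cv2.INTER_CUBIC)
cv2.imwrite('pics/crop.png',cv2.resize(np.vstack([a,b]),(468,600)))
# chest top by depth: heights map
v,u=np.mgrid[0:400,0:640]
d=np.stack([(u-T['cx'])/T['fx'],(v-T['cy'])/T['fy'],np.ones_like(u)],-1)*T['z_map'][...,None]
P=(d-T['t'])@T['Rm']
m=(abs(P[...,2]-.165)<.006)&(P[...,0]>.3)&(u>270)&(u<410)
n,l,st,c=cv2.connectedComponentsWithStats(m.astype('uint8'))
for i in range(1,n):
    if st[i,4]>100:
        q=P[l==i][:,:2].astype('float32'); print(st[i],cv2.minAreaRect(q),P[l==i][:,2].mean())
m=(P[...,2]>.176)&(u>320)&(u<375)&(v>140)&(v<205)
for y in range(145,205,2): print(y,[int(1000*P[y,x,2]) for x in range(336,362,2)], P[y,348,:2].round(3))
```

```text
[ 295  141  106   42 3414] ((0.6037663221359253, 0.0009344369173049927), (0.12275245040655136, 0.3220492899417877), 2.2364578247070312) 0.16540569435697855
[ 295  184  106   16 1328] ((0.5131678581237793, -0.0013315081596374512), (0.04408340901136398, 0.3210617005825043), 2.386826276779175) 0.16465538176040315
145 [169, 165, 165, 167, 166, 160, 160, 162, 159, 168, 164, 164, 160] [ 0.656 -0.   ]
147 [169, 164, 168, 161, 170, 169, 166, 166, 169, 168, 166, 167, 161] [ 0.649 -0.   ]
149 [164, 165, 171, 164, 170, 169, 164, 164, 163, 168, 166, 164, 163] [ 0.643 -0.001]
151 [166, 172, 166, 165, 161, 166, 168, 165, 165, 166, 165, 167, 168] [ 0.636 -0.001]
153 [161, 166, 164, 166, 163, 163, 167, 168, 168, 1630, 165, 164, 162] [ 0.63  -0.001]
155 [164, 162, 164, 162, 170, 169, 167, 165, 162, 165, 165, 162, 164] [ 0.624 -0.001]
157 [162, 164, 162, 161, 170, 173, 167, 166, 164, 163, 167, 166, 166] [ 0.617 -0.001]
159 [166, 167, 167, 164, 176, 168, 166, 174, 171, 168, 164, 167, 167] [ 0.611 -0.001]
161 [169, 168, 166, 163, 175, 168, 169, 168, 168, 168, 163, 160, 164] [ 0.605 -0.001]
163 [165, 168
[... 1047 characters left out ...]
3, 168, 172, 1630, 164, 163, 166, 163, 164] [ 0.524 -0.003]
189 [167, 166, 167, 164, 167, 181, 181, 184, 165, 170, 161, 165, 168] [ 0.517 -0.003]
191 [162, 159, 163, 162, 173, 179, 180, 181, 160, 164, 163, 166, 165] [ 0.511 -0.003]
193 [167, 160, 165, 162, 167, 163, 162, 170, 162, 161, 167, 163, 169] [ 0.507 -0.003]
195 [160, 163, 163, 168, 173, 170, 174, 169, 169, 163, 166, 164, 163] [ 0.5   -0.003]
197 [162, 162, 163, 165, 160, 166, 165, 163, 158, 164, 164, 162, 164] [ 0.494 -0.003]
199 [116, 131, 129, 132, 126, 130, 123, 131, 126, 126, 128, 127, 79] [ 0.492 -0.004]
201 [-1, 1, 4, 5, 2, 1, 2, 0, 4, 6, 1, 4, 1] [ 0.497 -0.005]
203 [-3, 7, 3, -3, 0, -8, -3, -2, 5, 6, 2, 0, 2] [ 0.491 -0.005]
```

View pics/crop.png

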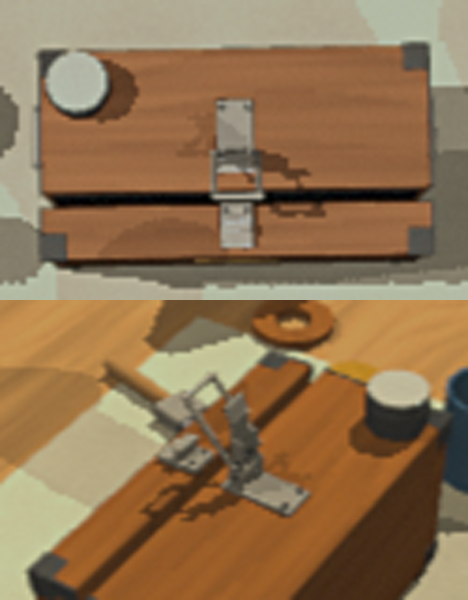

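The chest top rect gives yaw ≈ 2.3° and latch pivot ≈ (0.572, 0.000, 0.181). The lever is at about 1.7 rad, the loop bar is near (0.534, −0.002, 0.24), and the keeper lip is near x≈0.514. I'll lift and swing over.

```bash
python3 -m jog '[[[-0.05,0,0,0.16,0,0,100],[-0.05,0,0,0.16,0,0,100],[-0.006,-0.03,-0.012,0,0,0,100],[-0.006,-0.04,-0.016,0,0,0,100],[-0.006,-0.04,-0.016,0,0,0,100],[-0.006,-0.04,-0.016,0,0,0,100],[-0.006,-0.04,-0.016,0,0,0,100],[-0.006,-0.04,-0.016,0,0,0,100],[-0.006,-0.04,-0.016,0,0,0,100],[-0.006,-0.04,-0.016,0,0,0,100],[-0.006,-0.04,-0.016,0,0,0,100],[-0.006,-0.04,-0.016,0,0,0,100]]]' 
python3 -m jog '[[[0,-0.04,-0.02,0,0,0,100],[0,-0.04,-0.02,0,0,0,100],[0,-0.04,-0.02,0,0,0,100],[0,-0.03,-0.01,0,0,0,100],[0,-0.02,-0.01,0,0,0,100],[0,0,0,0,0,0,100]]]'
python3 - <<'E'
from h import *
f=grab('wrist'); save(f,'w1.png'); np.savez('w1',**f)
p,r,s=tool(); print(p,r.as_matrix().round(3),s['contact_force'],s['clock'],-f['Rm'].T@f['t'])
E
```

```text
clock: 1.6
position: [0.3603, -0.188, 0.3827]
eef_rot: [-0.014, -0.707, -0.014, 0.707]
contact_force: [1.0, 0.4, 0.2]
gripper_width: 0.0874
clock: 2.35
position: [0.4336, -0.0152, 0.3823]
eef_rot: [-0.015, -0.707, -0.015, 0.707]
contact_force: [-0.4, -0.3, 0.5]
gripper_width: 0.0876
[ 0.43335071 -0.01648951  0.3823362 ] [[-0.001  0.04  -0.999]
 [-0.    -0.999 -0.04 ]
 [-1.     0.     0.001]] [-0.48872301 -0.25147212 -1.30224186] 2.4 [ 0.50518531 -0.01225756  0.54496917]
```

View pics/w1.png

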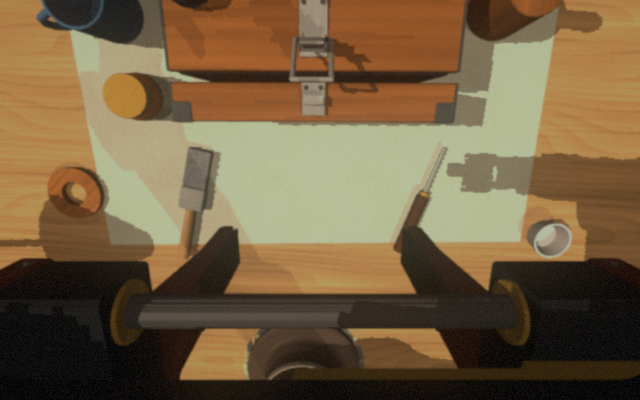

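The wrist view shows the loop bar at about (312,78) and the keeper at (314,97), with the chest axes square to the tool. I'll measure them with depth.

Run:
```python
from h import *
W=dict(np.load('w1.npz'))
v,u=np.mgrid[0:400,0:640]
d=np.stack([(u-W['cx'])/W['fx'],(v-W['cy'])/W['fy'],np.ones_like(u)],-1)*W['z_map'][...,None]
P=(d-W['t'])@W['Rm']
sub=(u>285)&(u<340)&(v<120)
m=sub&(P[...,2]>.19)&(P[...,2]<.3)
n,l,st,c=cv2.connectedComponentsWithStats(m.astype('uint8'))
for y in range(30,120,2):
    k=m[y]
    if k.sum(): print(y,k.sum(),np.where(k)[0][[0,-1]],P[y][k].mean(0).round(4),P[y][k][:,1].min().round(4),P[y][k][:,1].max().round(4),P[y][k][:,2].max().round(3))
    else: print(y, np.median(P[y,308:320],0).round(3))
m=(abs(P[...,2]-.165)<.005)&(u>150)&(u<480)
n,l,st,c=cv2.connectedComponentsWithStats(m.astype('uint8'))
for i in range(1,n):
    if st[i,4]>500: print(st[i],cv2.minAreaRect(P[l==i][:,:2].astype('float32')))
save(W,'w1c.png',(270,20,355,120),6)
```

```text
30 [ 0.585 -0.003  0.17 ]
32 5 [300 323] [ 5.740e-01 -1.000e-04  2.117e-01] -0.0126 0.0089 0.214
34 5 [300 323] [ 5.722e-01 -2.000e-04  2.122e-01] -0.0127 0.0088 0.213
36 5 [301 323] [ 0.5712 -0.0006  0.2085] -0.0128 0.0078 0.213
38 40 [293 332] [ 0.568  -0.0032  0.217 ] -0.0218 0.0166 0.232
40 41 [292 332] [ 0.5653 -0.003   0.2222] -0.0218 0.0175 0.24
42 36 [292 332] [ 0.5625 -0.0021  0.2282] -0.0218 0.0173 0.242
44 35 [292 332] [ 0.5606 -0.0026  0.2293] -0.0218 0.0169 0.241
46 31 [292 332] [ 0.5646 -0.0023  0.1968] -0.0218 0.0167 0.209
48 10 [292 332] [ 0.5608 -0.0027  0.2087] -0.0219 0.0163 0.21
50 10 [292 332] [ 0.5585 -0.0029  0.2119] -0.0219 0.0161 0.213
52 11 [291 332] [ 0.5565 -0.0012  0.2129] -0.0219 0.0171 0.216
54 10 [291 332] [ 0.5544 -0.0027  0.2158] -0.0219 0.0167 0.218
56 10 [291 332] [ 0.5523 -0.0028  0.2179] -0.022 0.0164 0.219
58 10 [291 332] [ 0.5503 -0.0029  0.2202] -0.022 0.0161 0.221
60 10 [291 332] [ 0.5482 -0.0031  0.223 ] -0.022 0.0158 0.225
62 12 [290 333] [ 0.5463 -0.0031  0.2243] -0.0231 0.0168 0.226
64 12 [290 333] [ 0.5443 -0.0033  0.2264] -0.023 0.0165 
[... 773 characters left out ...]
005  0.182]
100 [ 0.514 -0.005  0.181]
102 [ 0.512 -0.006  0.181]
104 [ 0.51  -0.006  0.18 ]
106 [ 0.508 -0.005  0.17 ]
108 [ 0.506 -0.006  0.17 ]
110 [ 0.503 -0.006  0.17 ]
112 [ 0.501 -0.006  0.17 ]
114 [ 0.499 -0.006  0.17 ]
116 [ 0.497 -0.006  0.164]
118 [ 0.495 -0.006  0.164]
[  158     0   310    74 19465] ((0.5788869857788086, -0.0019273310899734497), (0.07167327404022217, 0.3232848346233368), 2.3861465454101562)
[295  42  33  31 669] ((0.5577393174171448, -0.0017824862152338028), (0.035334762185811996, 0.028826555237174034), 87.08313751220703)
[  168    82   291    42 10636] ((0.5114592909812927, -0.0044713616371154785), (0.04388033226132393, 0.32307398319244385), 2.0990984439849854)
```

View pics/w1c.png

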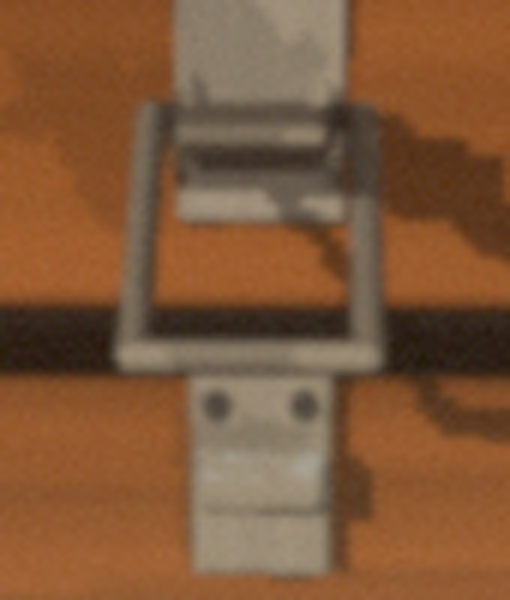

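Measured:
- Bar centre ≈ (0.5305, −0.0035, 0.241), loop at ~49°.
- Keeper origin ≈ (0.515, −0.005), seat ≈ (0.5125, −0.005, 0.175), pivot ≈ (0.571, −0.002).

These agree with the given sizes. I'll grip both legs just behind the bar, with the tool tilted 20°.

```bash
python3 -m jog '[[[0,0,0,0,0.175,0,100],[0,0,0,0,0.175,0,100],[0.02,-0.003,-0.012,0,0,0,90],[0.03,-0.003,-0.012,0,0,0,80],[0.03,-0.003,-0.012,0,0,0,80],[0.03,0,-0.012,0,0,0,80],[0.017,0,0,0,0,0,80],[0,0,0,0,0,0,80]]]'
python3 - <<'E'
from h import *
p,r,s=tool(); print(p,r.as_matrix().round(3),s['contact_force'])
print('tool-shift to grip',r.inv().apply(np.array([.542,-.0035,.2226])-p).round(4))
E
```

```text
clock: 3.4
position: [0.5208, -0.0055, 0.2783]
eef_rot: [0.011, 0.818, 0.015, -0.574]
contact_force: [0.2, -0.6, 0.4]
gripper_width: 0.0704
[ 0.52084869 -0.00546825  0.27828941] [[ 0.34   0.037 -0.94 ]
 [ 0.013 -0.999 -0.035]
 [-0.94  -0.    -0.34 ]] [ 0.23342736 -0.64541081  0.41155987]
tool-shift to grip [ 0.0596 -0.0012 -0.001 ]
```

```bash
python3 -m jog '[[[0.02,-0.001,-0.001,0,0,0,80],[0.02,0,0,0,0,0,80],[0.02,0,0,0,0,0,70],[0,0,0,0,0,0,55],[0,0,0,0,0,0,42],[0,0,0,0,0,0,35],[0,0,0,0,0,0,30],[0,0,0,0,0,0,30]]]' 15
python3 - <<'E'
from h import *
f=grab('scene'); g=grab('wrist')
a=cv2.resize(f['img'][140:260,240:400,::-1],(640,480),interpolation=cv2.INTER_CUBIC)
save(f,'s2full.png'); cv2.imwrite('pics/s2.png',a); save(g,'w2.png')
p,r,s=tool(); print(p,s['contact_force'],s['gripper_width'])
E
```

```text
clock: 4.4
position: [0.5434, -0.0028, 0.2247]
eef_rot: [0.011, 0.82, 0.015, -0.573]
contact_force: [-3.9, -3.4, 6.0]
gripper_width: 0.0395
[ 0.54340238 -0.00282795  0.2246493 ] [-3.14505036 -2.66051723  5.2255996 ] 0.039177375805826635
```

View pics/s2.png

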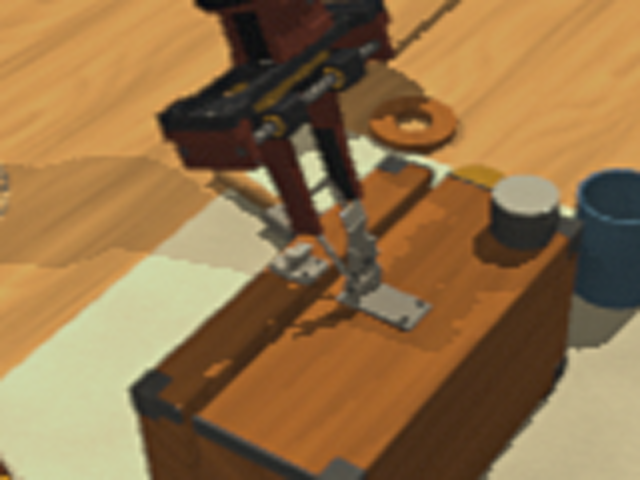

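The picture shows the legs held between the fingers at 39 mm opening, with the keeper and lever clear. The leg now runs nearly along the fingers. I'll draw the loop forward and down part way, turning with it, and regrip later.

```bash
python3 -m jog '[[[0.0015,0,0.0025,0,0.025,0,30],[0.0015,0,0.005,0,0.05,0,30],[0.0015,0,0.005,0,0.05,0,30],[0.0015,0,0.005,0,0.05,0,30],[0.0015,0,0.005,0,0.05,0,30],[0.0015,0,0.005,0,0.05,0,30],[0,0,0.0025,0,0.025,0,30],[0,0,0,0,0,0,30]]]' 15
python3 - <<'E'
from h import *
p,r,s=tool(); print(p,r.as_matrix()[:,0],s['contact_force'],s['gripper_width'])
f=grab('scene'); g=grab('wrist')
a=cv2.resize(f['img'][160:240,270:376,::-1],(640,480),interpolation=cv2.INTER_CUBIC)
cv2.imwrite('pics/s3.png',a); save(g,'w3.png'); np.savez('w3',**g); np.savez('s3',**f)
E
```

```text
clock: 5.5
position: [0.5204, -0.0036, 0.2033]
eef_rot: [0.009, 0.895, 0.016, -0.446]
contact_force: [-2.1, -3.5, -0.3]
gripper_width: 0.0391
[ 0.52043595 -0.00360689  0.20332629] [ 0.60188352  0.02008577 -0.79833125] [-2.05863221 -3.53560373 -0.25148211] 0.03910324068529931
```

View pics/s3.png

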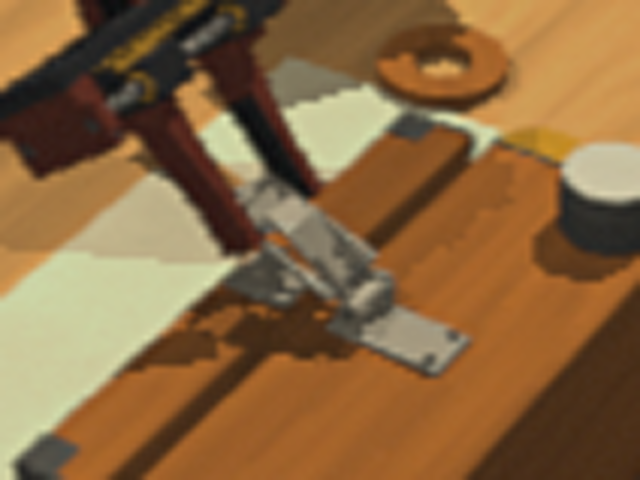

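Lever tipped forward and the loop is still held. I'll locate the bar and lever with wrist depth.

Run:
```python
from h import *
for nm in('w3','s3'):
    W=dict(np.load(nm+'.npz'))
    v,u=np.mgrid[0:400,0:640]
    d=np.stack([(u-W['cx'])/W['fx'],(v-W['cy'])/W['fy'],np.ones_like(u)],-1)*W['z_map'][...,None]
    P=(d-W['t'])@W['Rm']
    for lo,hi in((-.012,.005),(.011,.017),(-.024,-.018)):
        m=(P[...,1]>lo)&(P[...,1]<hi)&(P[...,0]>.48)&(P[...,0]<.6)&(P[...,2]>.168)&(P[...,2]<.26)
        q=P[m]; print(nm,lo,len(q))
        for x in np.arange(.484,.584,.004):
            k=(q[:,0]>=x)&(q[:,0]<x+.004)
            if k.sum(): print(round(x+.002,3),k.sum(),'z',q[k][:,2].min().round(4),np.median(q[k][:,2]).round(4),q[k][:,2].max().round(4))
```

```text
w3 -0.012 4112
0.498 53 z 0.1684 0.1699 0.1713
0.502 316 z 0.1681 0.1706 0.2164
0.506 394 z 0.1684 0.2145 0.2178
0.51 21 z 0.1695 0.1702 0.1716
0.514 154 z 0.1793 0.1808 0.1828
0.518 130 z 0.1794 0.1812 0.1826
0.522 332 z 0.1693 0.2151 0.2175
0.526 388 z 0.1696 0.2142 0.2166
0.53 367 z 0.1693 0.2124 0.2152
0.534 203 z 0.1703 0.2117 0.2133
0.538 154 z 0.2064 0.2091 0.2114
0.542 131 z 0.203 0.2052 0.2073
0.546 122 z 0.1992 0.2018 0.2041
0.55 119 z 0.1956 0.1982 0.2049
0.554 119 z 0.192 0.1945 0.2058
0.558 107 z 0.1886 0.1908 0.2001
0.562 212 z 0.186 0.1919 0.1987
0.566 44 z 0.1847 0.186 0.195
0.57 162 z 0.1839 0.1865 0.1895
0.574 64 z 0.1846 0.186 0.1874
0.578 2 z 0.1839 0.1841 0.1844
0.582 55 z 0.1687 0.1699 0.171
w3 0.011 1761
0.49 48 z 0.243 0.2541 0.2597
0.494 175 z 0.2207 0.2491 0.2592
0.498 145 z 0.2149 0.242 0.2532
0.502 163 z 0.2117 0.2296 0.2499
0.506 157 z 0.2118 0.2175 0.2434
0.51 132 z 0.2103 0.2145 0.2358
0.514 117 z 0.2094 0.2124 0.2308
0.518 104 z 0.2081 0.2105 0.2252
0.522 90 z 0.2055 0.2088 0.2196
0.526 69 z 0.2033 0.2069 0.2144
0.53 58 z 0.2025 0.2052 0.2072
0.534 53 
[... 2132 characters left out ...]
1949 0.1949 0.1949
0.554 3 z 0.1904 0.1935 0.1936
0.558 1 z 0.191 0.191 0.191
0.562 2 z 0.1871 0.1887 0.1903
0.574 1 z 0.183 0.183 0.183
0.582 1 z 0.1684 0.1684 0.1684
s3 -0.024 32
0.502 1 z 0.1691 0.1691 0.1691
0.514 1 z 0.1786 0.1786 0.1786
0.518 1 z 0.1691 0.1691 0.1691
0.522 1 z 0.2172 0.2172 0.2172
0.526 2 z 0.2023 0.2033 0.2042
0.53 1 z 0.2042 0.2042 0.2042
0.534 4 z 0.1982 0.1996 0.2029
0.538 1 z 0.1991 0.1991 0.1991
0.542 1 z 0.1964 0.1964 0.1964
0.546 3 z 0.1955 0.1959 0.1978
0.55 2 z 0.1936 0.194 0.1945
0.554 1 z 0.195 0.195 0.195
0.558 2 z 0.1897 0.1918 0.1938
0.562 3 z 0.1883 0.1883 0.1913
0.566 2 z 0.1734 0.1836 0.1938
0.57 5 z 0.1753 0.1788 0.1836
0.578 1 z 0.1831 0.1831 0.1831
```

View pics/w3.png

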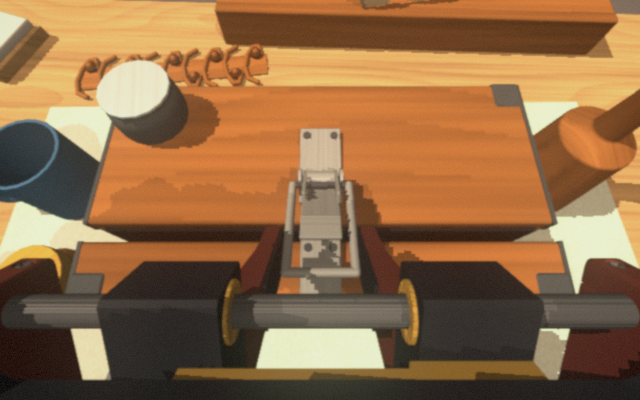

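Bar centre is at ≈ (0.505, −0.0035, 0.2135), loop root ≈ (0.562, 0.189), lever ≈ 2.4 rad, and the bystanders are untouched. Next I'll open, turn the tool near vertical and regrip about 13 mm behind the bar.

```bash
python3 -m jog '[[[0,0,0,0,0,0,60],[0,0,0,0,0,0,60],[0,0,0,0,0,0,60],[0,0,0,0,-0.135,0,60],[0,0,0,0,-0.135,0,60],[0,0,0,0,-0.135,0,60],[0,0,0,0,-0.135,0,60],[0,0,0,0,0,0,60]]]' 15
python3 - <<'E'
from h import *
p,r,s=tool(); print(p,r.as_matrix().round(3),s['contact_force'])
tx=r.as_matrix()[:,0]
print('tool-shift to grip',r.inv().apply(np.array([.517,-.0035,.2085])+.009*tx-p).round(4))
E
```

```text
clock: 6.6
position: [0.5229, -0.0017, 0.2032]
eef_rot: [0.012, 0.744, 0.015, -0.668]
contact_force: [-0.3, -0.5, 0.2]
gripper_width: 0.0525
[ 0.52287084 -0.00172642  0.20317578] [[ 0.107  0.039 -0.994]
 [ 0.005 -0.999 -0.038]
 [-0.994 -0.001 -0.107]] [-0.32143335 -0.49995324  0.22311145]
tool-shift to grip [0.0031 0.0015 0.0053]
```

```bash
python3 -m jog '[[[0.0015,0.0015,0.0025,0,0,0,60],[0.0015,0,0.003,0,0,0,60],[0,0,0,0,0,0,40],[0,0,0,0,0,0,30],[0,0,0,0,0,0,30],[0,0,0,0,0,0,30],[0.002,0,0.0015,0,0.015,0,30],[0.004,0,0.0015,0,0.015,0,30],[0.004,0,0.0015,0,0.015,0,30],[0.004,0,0.0015,0,0.015,0,30],[0.003,0,0.001,0,0.01,0,30],[0,0,0,0,0,0,30]]]' 15
cat >> h.py <<'E'
def prof(nm='wrist'):
    W=grab(nm)
    v,u=np.mgrid[0:400,0:640]
    d=np.stack([(u-W['cx'])/W['fx'],(v-W['cy'])/W['fy'],np.ones_like(u)],-1)*W['z_map'][...,None]
    P=(d-W['t'])@W['Rm']
    for lo,hi in((-.012,.005),(.0115,.0155),(-.023,-.018)):
        m=(P[...,1]>lo)&(P[...,1]<hi)&(P[...,0]>.48)&(P[...,0]<.6)&(P[...,2]>.167)&(P[...,2]<.26)
        q=P[m]; print(lo,' '.join('%d:%.0f/%.0f'%(1000*x+1.5,1000*np.median(k[:,2]),1000*k[:,2].max()) for x in np.arange(.485,.575,.003) for k in [q[(q[:,0]>=x)&(q[:,0]<x+.003)]] if len(k)>8))
    return W
E
python3 - <<'E'
from h import *
p,r,s=tool(); print(p,r.as_matrix()[:,0],s['contact_force'],s['gripper_width'])
save(prof(),'w4.png')
E
```

```text
clock: 8.1
position: [0.5114, -0.0043, 0.182]
eef_rot: [0.013, 0.767, 0.014, -0.641]
contact_force: [0.7, 1.6, 1.7]
gripper_width: 0.0393
[ 0.51143498 -0.00431956  0.18204146] [ 0.17662606  0.00578225 -0.98426104] [0.68694901 1.6165045  1.66688024] 0.039307924755576026
-0.012 495:194/194 498:194/197 501:193/196 504:170/172 507:171/181 510:180/181 516:205/207 519:205/206 522:204/206 525:204/205 528:203/205 531:202/204 534:200/203 537:198/200 540:197/199 543:195/197 546:193/200 549:192/199 552:190/198 555:188/198 558:188/196 561:190/194 564:183/192 567:185/191 570:186/188 573:186/189
0.0115 498:201/220 501:201/227 504:208/236 507:215/240 510:214/241 513:200/234 516:194/208 519:193/197 522:193/195 525:193/195 528:193/194 531:193/194 534:193/194 537:192/194 540:192/193 543:192/193 546:192/194 549:191/193 552:191/193 555:191/192 558:190/192 561:190/192 564:184/186 567:188/190 570:188/190 573:188/189
-0.023 498:195/196 501:195/196 504:195/197 507:194/196 510:194/196 513:194/195 516:194/195 519:194/195 522:193/195 525:193/195 528:193/194 531:193/194 534:192/194 537:192/194 540:192/193 543:192/194 546:191/193 549:191/193 552:191/193 555:191/193 558:191/193 561:191/192 564:190/191
```

```bash
python3 -m jog '[[[0.003,0,0.0003,0,0,0,30],[0.003,0,0.0003,0,0,0,30],[0.003,0,0.0003,0,0,0,30],[0.002,0,0.0003,0,0,0,30],[0.002,0,0,0,0,0,30],[0,0,0,0,0,0,30]]]' 15
python3 - <<'E'
from h import *
p,r,s=tool(); print(p,s['contact_force'],s['gripper_width'])
save(prof(),'w5.png')
E
```

```text
clock: 8.9
position: [0.5125, -0.0043, 0.169]
eef_rot: [0.013, 0.767, 0.014, -0.642]
contact_force: [-1.6, 1.9, 0.8]
gripper_width: 0.0394
[ 0.51252082 -0.00433337  0.16902793] [-1.56607105  1.9328518   0.82362409] 0.039440852629406185
-0.012 498:180/182 501:179/182 504:170/171 516:203/205 519:203/204 522:203/204 525:202/204 528:202/203 531:200/203 534:199/201 537:197/199 540:196/197 543:194/196 546:192/195 549:191/200 552:189/198 555:188/196 558:187/195 561:190/194 564:183/192 567:185/191 570:187/189 573:186/188
0.0115 498:181/203 501:188/212 504:192/219 507:201/226 510:201/228 513:195/227 516:184/207 519:184/191 522:184/186 525:185/186 528:185/187 531:186/187 534:186/188 537:187/188 540:187/188 543:187/189 546:188/189 549:189/190 552:189/190 555:190/191 558:190/192 561:190/191 564:185/187 567:188/189 570:188/189 573:187/188
-0.023 498:180/181 501:180/182 504:181/182 507:181/183 510:182/184 513:182/184 516:183/185 519:184/185 522:184/186 525:184/186 528:185/187 531:186/187 534:186/187 537:186/189 540:187/189 543:187/189 546:188/189 549:189/190 552:189/190 555:190/192 558:190/192 561:190/192
```

The bar hangs clear in front of the lip, about 5.5 mm above the plate, but the fingertips are near the front's top. I'll regrip 5 mm nearer the tips and lower the rest.

```bash
python3 -m jog '[[[0,0,0,0,0,0,60],[0,0,0,0,0,0,60],[-0.0055,0,0,0,0,0,60],[0,0,0,0,0,0,40],[0,0,0,0,0,0,30],[0,0,0,0,0,0,30],[0,0,0,0,0,0,30],[0.002,0,0.0002,0,0,0,30],[0.002,0,0.0002,0,0,0,30],[0.001,0,0,0,0,0,30],[0,0,0,0,0,0,30]]]' 15
python3 - <<'E'
from h import *
p,r,s=tool(); print(p,s['contact_force'],s['gripper_width'])
save(prof(),'w6.png')
E
```

```text
clock: 10.32
position: [0.5122, -0.0043, 0.1696]
eef_rot: [0.013, 0.767, 0.014, -0.641]
contact_force: [0.8, 0.8, 0.7]
gripper_width: 0.039
[ 0.51222841 -0.00427204  0.16964806] [0.83793499 0.7567868  0.69528864] 0.03903958330033375
-0.012 498:174/176 501:175/177 504:170/175 516:203/205 519:203/205 522:202/205 525:202/204 528:202/204 531:200/202 534:199/201 537:197/199 540:196/198 543:194/196 546:192/201 549:191/200 552:189/199 555:188/197 558:187/195 561:190/193 564:183/192 567:185/191 570:187/189 573:186/188
0.0115 498:192/204 501:189/214 504:193/222 507:199/226 510:201/229 513:191/226 516:179/206 519:180/192 522:181/182 525:181/182 528:182/184 531:183/184 534:184/185 537:185/187 540:185/186 543:186/187 546:187/189 549:188/189 552:188/190 555:189/191 558:190/192 561:190/191 564:185/187 567:188/190 570:188/190 573:188/189
-0.023 498:174/174 501:175/176 504:175/176 507:176/177 510:177/178 513:178/179 516:178/180 519:179/181 522:180/182 525:181/182 528:182/183 531:182/184 534:183/185 537:184/186 540:185/187 543:185/187 546:186/188 549:187/189 552:188/190 555:189/191 558:190/191 561:191/192 564:190/190
```

The bar is down on the base plate at x ≈ 0.500, ahead of the lip. I'll slide it back.

```bash
python3 -m jog '[[[0.0007,0,-0.0015,0,0,0,30],[0.0004,0,-0.002,0,0,0,30],[0.0004,0,-0.002,0,0,0,30],[0.0004,0,-0.002,0,0,0,30],[0.0003,0,-0.002,0,0,0,30],[0,0,0,0,0,0,30]]]' 15
python3 - <<'E'
from h import *
p,r,s=tool(); print(p,s['contact_force'],s['gripper_width'])
save(prof(),'w7.png')
E
```

```text
clock: 11.12
position: [0.5173, -0.0041, 0.1671]
eef_rot: [0.013, 0.764, 0.014, -0.645]
contact_force: [-12.1, 1.4, 6.5]
gripper_width: 0.0391
[ 0.51731781 -0.00414505  0.1671486 ] [-12.13265319   1.36792524   6.45255046] 0.0390734145243868
-0.012 498:174/175 501:174/176 504:172/175 516:203/205 519:203/205 522:203/205 525:202/204 528:202/204 531:201/202 534:199/202 537:197/200 540:196/198 543:194/196 546:192/199 549:191/200 552:189/199 555:188/197 558:187/195 561:190/194 564:183/192 567:185/191 570:187/189 573:186/188
0.0115 498:174/223 501:175/198 504:180/204 507:186/213 510:193/219 513:194/225 516:182/225 519:180/212 522:180/182 525:181/183 528:182/184 531:183/185 534:184/186 537:184/186 540:185/187 543:186/187 546:187/189 549:188/189 552:188/191 555:189/191 558:190/191 561:190/192 564:185/188 567:188/189 570:188/189 573:188/189
-0.023 501:175/176 504:175/177 507:176/177 510:177/178 513:178/179 516:178/180 519:179/181 522:180/181 525:181/182 528:182/183 531:182/184 534:183/184 537:184/186 540:185/186 543:186/187 546:187/188 549:187/189 552:188/190 555:189/190 558:190/191 561:190/191 564:188/190
```

The bar stayed at 0.501. The pads slipped on the legs at 12 N and the tips touched the front. A direct push is better: I'll let go, come round in front, and push the bar's corners with the two fingers either side of the keeper.

```bash
python3 -m jog '[[[-0.001,0,0,0,0,0,60],[0,0,0,0,0,0,60],[0,0,0,0,0,0,60],[-0.03,0,0,0,0,0,60],[-0.04,0,0,0,0,0,60],[0,0,0.015,0,-0.09,0,50],[0,0,0.015,0,-0.09,0,40],[0,0,0,0,0,0,33],[0,0,0,0,0,0,33]]]' 15
python3 - <<'E'
from h import *
p,r,s=tool(); print(p,r.as_matrix().round(3),s['contact_force'],s['gripper_width'])
print('to',r.inv().apply(np.array([.484,-.0055,.1685])-p).round(4))
save(prof(),'w8.png')
E
```

```text
clock: 12.3
position: [0.4798, -0.0055, 0.2348]
eef_rot: [-0.014, -0.707, -0.013, 0.707]
contact_force: [-0.3, -0.0, 0.3]
gripper_width: 0.0291
[ 0.47977794 -0.00546636  0.23479989] [[-0.001  0.038 -0.999]
 [-0.001 -0.999 -0.038]
 [-1.     0.001  0.001]] [-0.26829801 -0.04740852  0.25005066] 0.029108764065939825
to [ 0.0663  0.0001 -0.0043]
-0.012 498:174/175 501:174/176 504:170/175 507:170/171 510:181/183 516:204/205 519:203/205 522:203/204 525:202/204 528:202/203 531:201/203 534:199/202 537:198/200 540:196/198 543:194/196 546:192/195 549:191/193 552:189/197 555:188/196 558:188/194 561:190/194 564:183/192 567:185/191 570:187/189 573:186/188
0.0115 489:248/260 492:252/257 498:174/175 501:175/177 504:175/177 507:176/178 510:177/179 513:178/179 516:179/180 519:180/181 522:180/181 525:181/182 528:182/184 531:183/184 534:184/185 537:184/186 540:185/187 543:186/188 546:187/188 549:187/189 552:188/190 555:189/191 558:190/192 561:190/191 564:184/186 567:187/188 570:188/189 573:188/189
-0.023 486:250/260 489:249/260 492:250/260 501:175/176 504:175/177 507:176/177 510:177/178 513:178/179 516:179/180 519:179/180 522:180/182 525:181/182 528:181/183 531:182/184 534:183/185 537:184/185 540:185/186 543:185/187 546:186/188 549:187/190 552:188/190 555:189/192 558:190/192 561:190/192
```

View pics/w8.png

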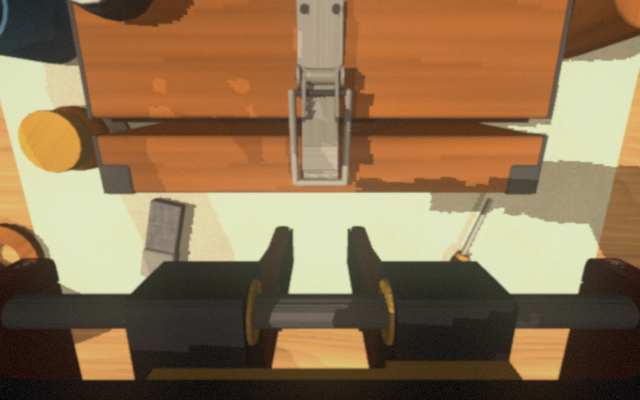

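The bar lies flat on the plate in front of the lip (bar at px row 183), and the fingers straddle it in front. I'll lower them and push.

```bash
python3 -m jog '[[[0.03,0,0,0,0,0,33],[0.03,0,0,0,0,0,33],[0.005,0,0,0,0,0,33],[0,0,-0.004,0,0,0,33],[0,0,-0.003,0,0,0,33],[0,0,-0.002,0,0,0,33],[0,0,-0.002,0,0,0,33],[0,0,-0.002,0,0,0,33],[0,0,0,0,0,0,33]]]' 15
python3 - <<'E'
from h import *
p,r,s=tool(); print(p,s['contact_force'],s['gripper_width'])
save(prof(),'w9.png')
E
```

```text
clock: 13.48
position: [0.4889, -0.0053, 0.1702]
eef_rot: [-0.014, -0.704, -0.013, 0.71]
contact_force: [-13.6, -0.1, 11.3]
gripper_width: 0.029
[ 0.48894059 -0.00527493  0.17017768] [-13.55751975  -0.11248736  11.25631986] 0.028999258712068196
-0.012 498:170/173 501:174/176 504:174/176 516:209/209 519:210/211 522:209/211 525:208/210 528:207/209 531:206/208 534:205/208 537:203/205 540:200/203 543:198/202 546:196/199 549:194/203 552:192/202 555:190/200 558:188/198 561:191/196 564:184/194 567:185/192 570:187/189 573:186/188
0.0115 498:196/251 501:218/259 504:175/259 507:176/178 510:177/179 513:178/179 516:179/256 519:181/260 522:257/260 525:181/182 528:182/184 531:183/184 534:184/186 537:185/187 540:185/187 543:186/188 546:188/189 549:188/191 552:189/191 555:190/191 558:191/193 561:191/194 564:187/191 567:188/189 570:188/190 573:188/189
-0.023 486:236/253 489:242/255 492:244/258 495:228/260 498:217/260 501:216/260 504:175/260 507:176/177 510:176/178 513:177/179 516:179/260 519:180/260 522:257/260 525:182/260 528:182/183 531:183/185 534:183/185 537:185/186 540:185/187 543:186/188 546:187/189 549:188/189 552:189/191 555:189/191 558:191/192 561:191/193 564:191/192
```

```bash
python3 -m jog '[[[0,0,0.006,0,0,0,33],[0.003,0,0,0,0,0,33],[0,0,0,0,0,0,33]]]' 15;python3 -m jog '[[[0,0,-0.002,0,0,0,33],[0,0,-0.002,0,0,0,33],[0,0,-0.002,0,0,0,33],[0,0,-0.002,0,0,0,33],[0,0,0,0,0,0,33]]]' 15
python3 - <<'E'
from h import *
p,r,s=tool(); print(p,s['contact_force'],s['gripper_width'])
save(prof(),'w10.png')
E
```

```text
clock: 13.9
position: [0.4867, -0.0054, 0.1671]
eef_rot: [-0.014, -0.706, -0.013, 0.708]
contact_force: [0.3, 0.2, 0.4]
gripper_width: 0.0293
clock: 14.52
position: [0.4916, -0.0052, 0.1664]
eef_rot: [-0.014, -0.704, -0.013, 0.71]
contact_force: [-9.0, -0.5, 5.5]
gripper_width: 0.0293
[ 0.49159287 -0.00520196  0.16638026] [-8.97365214 -0.45360256  5.54186568] 0.029337099063201824
-0.012 498:170/171 501:170/172 504:175/176 507:174/176 510:181/182 519:260/260 522:260/260 525:221/223 528:222/224 531:221/223 534:219/221 537:217/220 540:215/218 543:211/215 546:208/211 549:204/207 552:200/205 555:197/208 558:193/206 561:191/203 564:193/200 567:185/197 570:187/193 573:186/188
0.0115 501:204/256 504:220/260 507:176/177 510:177/178 513:178/179 516:179/180 519:179/255 522:252/260 525:255/260 528:182/184 531:183/185 534:184/186 537:185/187 540:186/188 543:187/189 546:188/190 549:189/191 552:190/192 555:191/193 558:192/193 561:193/195 564:193/195 567:187/189 570:188/189 573:188/189
-0.023 486:232/246 489:235/249 492:236/252 495:240/256 498:243/259 501:214/260 504:216/260 507:176/260 510:176/259 513:177/179 516:178/180 519:180/257 522:252/260 525:255/260 528:182/258 531:183/184 534:184/186 537:185/187 540:186/187 543:187/189 546:188/189 549:189/191 552:190/191 555:191/193 558:192/194 561:193/195 564:194/195 567:193/194
```

The bar now slides back (x ≈ 0.5055) and the lever rises. I'll continue.

```bash
python3 -m jog '[[[0,0,-0.002,0,0,0,33],[0,0,-0.002,0,0,0,33],[0,0,-0.0015,0,0,0,33],[0,0,0,0,0,0,33]]]' 15
python3 - <<'E'
from h import *
p,r,s=tool(); print(p,s['contact_force'],s['gripper_width'])
save(prof(),'w11.png')
E
```

```text
clock: 15.08
position: [0.4976, -0.005, 0.1665]
eef_rot: [-0.014, -0.704, -0.013, 0.71]
contact_force: [-7.5, -0.2, 4.6]
gripper_width: 0.0288
[ 0.49760153 -0.00499303  0.16645425] [-7.4521269  -0.19651259  4.55670656] 0.028829817950589958
-0.012 498:169/171 501:170/172 504:170/172 510:181/182 513:181/183 516:181/183 519:175/183 522:171/172 525:172/260 528:172/260 531:171/173 534:169/172 549:237/239 552:237/240 555:233/237 558:228/232 561:218/226 564:203/212 567:195/213 570:195/213 573:186/202
0.0115 504:255/260 507:209/260 510:223/260 513:176/260 516:177/178 519:178/180 522:179/181 525:181/258 528:252/260 531:255/260 534:183/185 537:185/186 540:186/187 543:187/189 546:188/190 549:189/190 552:190/192 555:191/192 558:192/194 561:193/195 564:194/196 567:195/197 570:195/196 573:188/189
-0.023 489:228/242 492:232/246 495:233/249 498:238/253 501:240/256 504:243/260 507:215/260 510:215/260 513:176/260 516:177/260 519:178/180 522:179/253 525:180/259 528:252/260 531:255/260 534:183/260 537:184/186 540:186/187 543:186/187 546:188/189 549:189/190 552:190/191 555:191/192 558:192/194 561:193/195 564:194/196 567:195/197 570:196/198
```

```bash
python3 -m jog '[[[0,0,-0.0015,0,0,0,33],[0,0,0,0,0,0,33],[0,0,0,0,0,0,33]]]' 15
python3 - <<'E'
from h import *
p,r,s=tool(); print(p,s['contact_force'],s['gripper_width'])
save(prof(),'w12.png')
E
```

```text
clock: 15.5
position: [0.4992, -0.005, 0.1665]
eef_rot: [-0.014, -0.704, -0.013, 0.71]
contact_force: [-8.7, -0.4, 5.7]
gripper_width: 0.029
[ 0.49918184 -0.0049542   0.16645466] [-8.67290828 -0.37246569  5.69307219] 0.028953679787220542
-0.012 498:169/171 501:170/171 504:170/172 510:181/182 513:181/183 516:181/183 519:175/183 522:171/173 525:171/174 528:172/260 531:171/173 534:169/172 558:240/242 561:236/241 564:229/234 567:205/224 570:196/213 573:187/214
0.0115 504:253/257 507:253/260 510:214/260 513:253/260 516:177/178 519:178/179 522:179/180 525:180/257 528:182/260 531:255/260 534:183/260 537:184/186 540:185/187 543:186/188 546:187/189 549:189/190 552:190/191 555:191/193 558:192/193 561:192/195 564:193/196 567:195/197 570:196/198 573:193/195
-0.023 489:230/241 492:230/244 495:233/248 498:236/251 501:239/254 504:242/258 507:224/260 510:212/260 513:220/260 516:176/259 519:177/259 522:178/180 525:179/256 528:182/260 531:253/260 534:255/260 537:184/185 540:185/187 543:186/188 546:187/189 549:188/189 552:189/190 555:190/192 558:191/193 561:192/194 564:194/195 567:195/196 570:196/197 573:195/197
```

```bash
python3 -m jog '[[[0,0,-0.0015,0,0,0,33],[0,0,0,0,0,0,33],[0,0,0,0,0,0,33]]]' 15; python3 -m jog '[[[0,0,-0.001,0,0,0,33],[0,0,0,0,0,0,33],[0,0,0,0,0,0,33]]]' 15
python3 - <<'E'
from h import *
p,r,s=tool(); print(p,s['contact_force'],s['gripper_width'])
save(prof(),'w13.png')
E
```

```text
clock: 15.92
position: [0.4994, -0.0049, 0.1663]
eef_rot: [-0.014, -0.703, -0.013, 0.711]
contact_force: [-12.9, 0.2, 9.0]
gripper_width: 0.0288
clock: 16.3
position: [0.4995, -0.005, 0.1661]
eef_rot: [-0.014, -0.703, -0.013, 0.711]
contact_force: [-15.6, -0.4, 8.5]
gripper_width: 0.0292
[ 0.49952281 -0.00496999  0.16608366] [-15.57225918  -0.37991386   8.53843414] 0.029233746638939122
-0.012 498:170/171 501:170/171 504:170/171 510:181/182 513:181/182 516:181/183 519:175/183 522:171/172 525:171/174 528:172/260 531:171/173 534:170/173 558:240/242 561:238/242 564:231/236 567:211/229 570:196/212 573:187/214
0.0115 504:251/257 507:253/260 510:214/260 513:253/260 516:177/259 519:178/179 522:179/181 525:180/256 528:182/260 531:253/260 534:255/260 537:184/185 540:185/187 543:186/188 546:187/189 549:189/190 552:190/191 555:191/192 558:192/193 561:192/195 564:193/195 567:194/197 570:196/197 573:194/196
-0.023 489:230/241 492:228/244 495:234/247 498:235/250 501:237/253 504:241/257 507:224/259 510:211/260 513:218/260 516:176/260 519:177/260 522:178/179 525:179/254 528:181/260 531:252/260 534:255/260 537:183/185 540:185/186 543:186/187 546:187/188 549:188/190 552:189/191 555:190/192 558:191/194 561:192/195 564:193/195 567:195/196 570:196/197 573:196/197
```

The force rises with no more travel, so the bar is against the web under the lip. I'll back off, rise, close the fingers and tilt for pressing the lever.

```bash
python3 -m jog '[[[0,0,0.004,0,0,0,33],[0,0,0.016,0,0,0,33],[-0.04,0,0,0,0,0,30],[-0.04,0,0,0,0,0,15],[-0.02,0,0,0,0.16,0,0],[0,0,0,0,0.16,0,0],[0,0,0,0,0.16,0,0],[0,0,0,0,0.16,0,0],[0,0,0,0,0.16,0,0],[0,0,0,0,0.15,0,0],[0,0,0,0,0,0,0]]]' 20
python3 - <<'E'
from h import *
p,r,s=tool(); print(p,r.as_matrix().round(3),s['contact_force'],s['gripper_width'],s['qpos'].round(2))
save(prof(),'w14.png'); f=grab('scene'); save(f,'s14.png',(270,160,376,240),6)
E
```

```text
clock: 17.73
position: [0.4836, 0.0106, 0.2792]
eef_rot: [0.001, 0.925, 0.039, -0.378]
contact_force: [-0.4, 1.1, -0.1]
gripper_width: 0.0005
[0.48356984 0.01058245 0.27917272] [[ 0.712  0.072 -0.699]
 [ 0.071 -0.997 -0.031]
 [-0.699 -0.027 -0.715]] [-0.42346801  1.14366879 -0.13927483] 0.0004813002883034103 [ 0.41 -0.25 -0.45  2.45 -0.85  0.18 -0.79]
-0.012 513:181/182 516:181/182 519:181/183 522:171/172 525:171/173 528:172/173 531:171/173 558:239/241 561:223/240 564:202/227 567:171/192
0.0115 540:186/187 543:186/188 546:188/189 549:189/190 552:190/191 555:190/193 558:191/193 561:192/194 564:192/194 567:194/195 570:195/196
-0.023 516:176/178 519:178/178 522:178/180 525:179/181 528:181/181 531:182/183 534:182/184 537:183/186 540:184/186 543:186/187 546:187/188 549:187/189 552:189/191 555:190/191 558:191/193 561:192/194 564:194/195 567:195/196 570:196/197
```

View pics/w14.png

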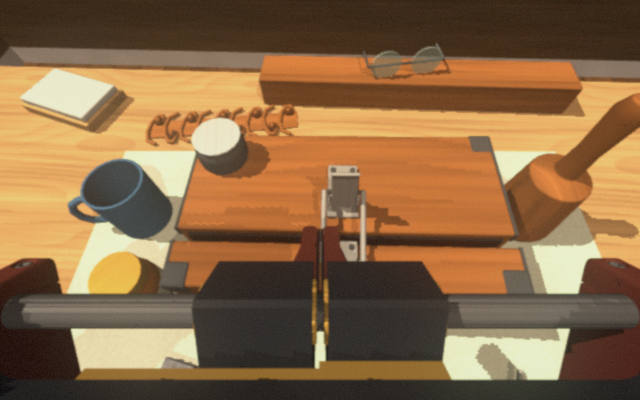

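The arm is near joint limits at this close, tilted pose, which skewed it slightly. The loop is still down under the lip. I'll use a smaller tilt (0.6 rad) nearer the lever and work out rows with a helper.

```bash
cat >> h.py <<'E'
YAW=.040; PIV=np.array([.571,-.0027,.181])
def pose(th,al,r=46,gap=0):
    cx=np.array([np.cos(YAW),np.sin(YAW),0]);cy=np.array([-np.sin(YAW),np.cos(YAW),0]);z=np.array([0,0,1.])
    P=lambda a,b:(a*cx+b*z)*1e-3
    c,s=np.cos(th),np.sin(th)
    C=PIV+P(r*c-5*s,r*s+5*c)-gap*P(s,-c)
    k=np.clip((th-al)/.3,-1,1)*10      # which corner of the tip touches
    T=C-k*P(np.cos(al),np.sin(al))
    tx=np.sin(al)*cx-np.cos(al)*z; return T,R.from_matrix(np.c_[tx,-cy,np.cross(tx,-cy)])
def rows(p,r,p2,r2,n):
    rv=(r.inv()*r2).as_rotvec()
    for i in range(n):
        a=r*R.from_rotvec(rv*i/n); print((a.inv().apply((p2-p)/n)).round(4).tolist(),(rv/n).round(3).tolist())
E
python3 - <<'E'
from h import *
p,r,s=tool(); p2,r2=pose(1.75,.6,46,12); print(p2); rows(p,r,p2,r2,4)
E
```

```text
[ 0.53784611 -0.00402686  0.21758675]
[0.02, 0.0051, 0.002] [0.002, -0.049, 0.01]
[0.0201, 0.0049, 0.001] [0.002, -0.049, 0.01]
[0.0202, 0.0047, -0.0] [0.002, -0.049, 0.01]
[0.0202, 0.0044, -0.001] [0.002, -0.049, 0.01]
```

```bash
python3 -m jog '[[[0.02,0.005,0.002,0.002,-0.049,0.01,0],[0.02,0.005,0.001,0.002,-0.049,0.01,0],[0.02,0.005,0,0.002,-0.049,0.01,0],[0.02,0.004,-0.001,0.002,-0.049,0.01,0],[0,0,0,0,0,0,0]]]' 20
python3 - <<'E'
from h import *
p,r,s=tool(); print(p,r.as_matrix().round(3),s['contact_force'],s['qpos'].round(2))
save(prof(),'w15.png')
p2,r2=pose(1.75,.6,46,2); print(p2); rows(p,r,p2,r2,2)
th=[1.75,1.6,1.45,1.3,1.15,1.0]
for a,b in zip(th,th[1:]): print(b);rows(*pose(a,.6),*pose(b,.6),1)
E
```

```text
clock: 18.45
position: [0.5242, -0.0008, 0.2251]
eef_rot: [0.007, 0.889, 0.025, -0.456]
contact_force: [-0.8, -0.5, 0.4]
gripper_width: 0.0007
[ 0.52420749 -0.00083393  0.22514355] [[ 0.582  0.05  -0.812]
 [ 0.037 -0.999 -0.036]
 [-0.812 -0.009 -0.583]] [-0.84524117 -0.47894574  0.3855969 ] [ 0.99  0.   -1.06  2.3   0.01  0.22 -1.6 ]
-0.012 501:246/247 504:247/248 507:247/249 510:249/260 513:259/260 516:256/259 519:251/255 522:247/251 525:243/247 528:239/243 531:235/239 534:233/234 558:239/242 561:170/241 564:203/227 567:170/185
0.0115 531:183/184 534:183/184 537:185/186 540:186/187 543:186/188 546:187/189 549:188/190 552:189/192 555:191/193 558:192/193 561:192/194 564:192/195 567:194/197 570:195/198
-0.023 525:180/181 528:180/182 531:181/183 534:183/184 537:183/186 540:185/186 543:186/188 546:187/189 549:188/190 552:189/190 555:190/192 558:191/193 561:192/194 564:193/195 567:194/197 570:196/197 573:195/197
[ 0.54767809 -0.00363337  0.21936921]
[0.0091, 0.002, -0.0078] [0.002, -0.011, 0.007]
[0.009, 0.0019, -0.0079] [0.002, -0.011, 0.007]
1.6
[0.0026, -0.0, -0.0064] [0.0, 0.0, 0.0]
1.45
[0.0036, -0.0, -0.006] [0.0, 0.0, 0.0]
1.3
[0.0044, 0.0, -0.0054] [0.0, 0.0, 0.0]
1.15
[0.0052, -0.0, -0.0046] [0.0, 0.0, 0.0]
1.0
[0.0058, -0.0, -0.0038] [0.0, 0.0, 0.0]
```

```bash
python3 -m jog '[[[0.009,0.002,-0.008,0.002,-0.011,0.007,0],[0.009,0.002,-0.008,0.002,-0.011,0.007,0],[0.0015,0,-0.0035,0,0,0,0],[0.0015,0,-0.0035,0,0,0,0],[0,0,0,0,0,0,0]]]' 20
python3 - <<'E'
from h import *
p,r,s=tool(); print(p,r.as_matrix().round(3),s['contact_force'],s['qpos'].round(2))
save(prof(),'w16.png')
print(pose(1.75,.6)[0],pose(1.6,.6)[0])
E
```

```text
clock: 19.12
position: [0.5538, -0.0018, 0.2209]
eef_rot: [0.01, 0.884, 0.018, -0.466]
contact_force: [-1.0, 1.4, 0.0]
gripper_width: 0.0006
[ 0.55379083 -0.00178321  0.22094035] [[ 0.564  0.041 -0.824]
 [ 0.022 -0.999 -0.035]
 [-0.825  0.001 -0.565]] [-0.96804691  1.36151944  0.02914842] [ 0.85  0.1  -0.98  2.23  0.45  0.28 -2.03]
-0.012 498:170/171 501:170/171 504:170/172 507:170/180 531:242/244 534:243/245 537:244/245 540:259/260 543:257/260 546:252/256 549:248/251 552:243/247 555:239/242 558:237/241 561:240/242 564:233/237 573:211/212
0.0115 552:190/191 555:191/193 558:192/194 561:192/194 564:194/195 567:194/197 570:195/197
-0.023 552:189/191 555:190/191 558:191/193 561:192/194 564:193/195 567:194/196 570:195/197 573:196/197
[ 0.54964449 -0.00355468  0.2197257 ] [ 0.55641727 -0.00328362  0.22118796]
```

Run:
```python
from h import *
p,r,s=tool()
W=[(1.5,.57),(1.35,.55),(1.2,.53),(1.05,.5),(.9,.47),(.75,.43),(.6,.39),(.45,.34),(.3,.29),(.15,.22),(0,.15)]
p2,r2=pose(*W[0],45); rows(p,r,p2,r2,2)
for a,b in zip(W,W[1:]): print(b,pose(*b,45)[0].round(4));rows(*pose(*a,45),*pose(*b,45),1)
```

```text
[0.002, 0.0007, -0.0029] [0.001, -0.015, -0.0]
[0.002, 0.0007, -0.0029] [0.001, -0.015, -0.0]
(1.35, 0.55) [ 0.5675 -0.0028  0.2208]
[0.0037, 0.0, -0.0056] [0.0, -0.02, 0.0]
(1.2, 0.53) [ 0.574  -0.0026  0.2197]
[0.0044, 0.0, -0.005] [0.0, -0.02, 0.0]
(1.05, 0.5) [ 0.5803 -0.0023  0.2177]
[0.0049, -0.0, -0.0044] [-0.0, -0.03, -0.0]
(0.9, 0.47) [ 0.5861 -0.0021  0.2148]
[0.0054, 0.0, -0.0038] [0.0, -0.03, -0.0]
(0.75, 0.43) [ 0.5914 -0.0019  0.2112]
[0.0057, -0.0, -0.0031] [0.0, -0.04, 0.0]
(0.6, 0.39) [ 0.5988 -0.0016  0.2079]
[0.0061, -0.0, -0.0054] [0.0, -0.04, 0.0]
(0.45, 0.34) [ 0.6059 -0.0013  0.2039]
[0.0064, -0.0, -0.005] [-0.0, -0.05, -0.0]
(0.3, 0.29) [ 0.6122 -0.0011  0.199 ]
[0.0067, 0.0, -0.0043] [-0.0, -0.05, 0.0]
(0.15, 0.22) [ 0.617  -0.0009  0.1932]
[0.0069, 0.0, -0.003] [0.0, -0.07, -0.0]
(0, 0.15) [ 0.6209 -0.0007  0.1867]
[0.0071, 0.0, -0.0024] [0.0, -0.07, 0.0]
```

```bash
python3 -m jog '[[[0.002,0.0007,-0.003,0.001,-0.015,0,0],[0.002,0.0007,-0.003,0,-0.015,0,0],[0.0018,0,-0.0028,0,-0.01,0,0],[0.0018,0,-0.0028,0,-0.01,0,0],[0,0,0,0,0,0,0]]]' 20
python3 -m jog '[[[0.0022,0,-0.0025,0,-0.01,0,0],[0.0022,0,-0.0025,0,-0.01,0,0],[0,0,0,0,0,0,0]]]' 20
python3 - <<'E'
from h import *
p,r,s=tool(); print(p,r.as_matrix().round(3),s['contact_force'],s['qpos'].round(2))
save(prof(),'w17.png'); f=grab('scene'); save(f,'s17.png',(270,160,376,240),6)
E
```

```text
clock: 19.8
position: [0.5672, -0.0028, 0.2202]
eef_rot: [0.01, 0.872, 0.017, -0.489]
contact_force: [-6.2, 2.5, 1.9]
gripper_width: 0.0006
clock: 20.18
position: [0.5737, -0.0026, 0.219]
eef_rot: [0.01, 0.867, 0.017, -0.498]
contact_force: [-6.7, 1.1, 2.3]
gripper_width: 0.0003
[ 0.57367956 -0.00256189  0.21900948] [[ 0.503  0.04  -0.863]
 [ 0.02  -0.999 -0.034]
 [-0.864  0.    -0.503]] [-6.73539     1.05425197  2.29730894] [ 0.8   0.18 -0.97  2.14  0.49  0.41 -2.05]
-0.012 504:171/172 507:171/172 510:171/172 513:181/183 516:181/184 519:181/183 522:179/184 525:171/172 552:241/243 555:242/244 558:243/245 561:258/260 564:257/260 567:253/257 570:248/252 573:243/246
0.0115 567:192/194 570:193/194 573:193/196
-0.023 570:193/194 573:194/195
```

View pics/s17.png

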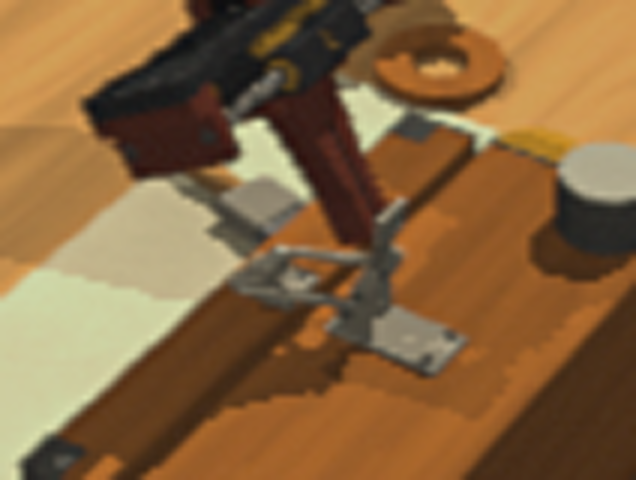

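The loop is hooked on the keeper and taut. The front is drawing in (the keeper has moved ~3 mm) at a 7 N push. I'll continue down, keeping clear of the tab.

Run:
```python
from h import *
W=[(1.2,.53,45),(1.05,.5,44),(.9,.47,43),(.75,.43,42),(.6,.39,41),(.45,.34,40),(.3,.29,39),(.15,.2,39),(0,.05,40)]
for a,b in zip(W,W[1:]): print(b,pose(*b)[0].round(4));rows(*pose(*a),*pose(*b),1)
```

```text
(1.05, 0.5, 44) [ 0.5798 -0.0023  0.2169]
[0.0054, 0.0, -0.0035] [-0.0, -0.03, -0.0]
(0.9, 0.47, 43) [ 0.5849 -0.0021  0.2133]
[0.0056, -0.0, -0.0028] [0.0, -0.03, -0.0]
(0.75, 0.43, 42) [ 0.5892 -0.002   0.2091]
[0.0057, -0.0, -0.002] [0.0, -0.04, 0.0]
(0.6, 0.39, 41) [ 0.5955 -0.0017  0.2056]
[0.0058, 0.0, -0.0043] [0.0, -0.04, 0.0]
(0.45, 0.34, 40) [ 0.6014 -0.0015  0.2017]
[0.0059, -0.0, -0.0039] [-0.0, -0.05, -0.0]
(0.3, 0.29, 39) [ 0.6064 -0.0013  0.1972]
[0.0059, -0.0, -0.0033] [-0.0, -0.05, 0.0]
(0.15, 0.2, 39) [ 0.6104 -0.0011  0.1921]
[0.006, -0.0, -0.0024] [0.0, -0.09, 0.0]
(0, 0.05, 40) [ 0.6126 -0.001   0.1861]
[0.0063, 0.0, -0.001] [0.0, -0.15, -0.0]
```

```bash
python3 -m jog '[[[0.0027,0,-0.0018,0,-0.015,0,0],[0.0027,0,-0.0018,0,-0.015,0,0],[0.0028,0,-0.0014,0,-0.015,0,0],[0.0028,0,-0.0014,0,-0.015,0,0]]]' 20
python3 -m jog '[[[0.0028,0,-0.001,0,-0.02,0,0],[0.0028,0,-0.001,0,-0.02,0,0],[0.0029,0,-0.0021,0,-0.02,0,0],[0.0029,0,-0.0021,0,-0.02,0,0]]]' 20
python3 - <<'E'
from h import *
p,r,s=tool(); print(p,r.as_matrix()[:,0].round(3),s['contact_force'],s['qpos'].round(2))
W=prof(); save(W,'w18.png')
E
```

```text
clock: 20.78
position: [0.5857, -0.0021, 0.2138]
eef_rot: [0.011, 0.852, 0.017, -0.523]
contact_force: [-6.1, 1.8, 6.3]
gripper_width: 0.0002
clock: 21.28
position: [0.5956, -0.0017, 0.2056]
eef_rot: [0.011, 0.83, 0.016, -0.557]
contact_force: [-5.8, 1.1, 3.2]
gripper_width: 0.0005
[ 0.5956182  -0.00172661  0.20558912] [ 0.379  0.015 -0.925] [-5.77007938  1.12048057  3.21113354] [ 0.7   0.31 -0.94  1.99  0.51  0.63 -2.06]
-0.012 525:175/183 528:171/173 531:171/173 534:172/174 537:172/174 540:171/173
0.0115 
-0.023
```

```bash
python3 -m jog '[[[0.003,0,-0.002,0,-0.025,0,0],[0.003,0,-0.002,0,-0.025,0,0],[0.003,0,-0.0016,0,-0.025,0,0],[0.003,0,-0.0016,0,-0.025,0,0]]]' 20
python3 -m jog '[[[0.003,0,-0.0012,0,-0.045,0,0],[0.003,0,-0.0012,0,-0.045,0,0],[0,0,0,0,0,0,0]]]' 20
python3 - <<'E'
from h import *
p,r,s=tool(); print(p,r.as_matrix()[:,0].round(3),s['contact_force'],s['qpos'].round(2))
W=prof(); save(W,'w19.png'); f=grab('scene'); save(f,'s19.png',(290,170,370,230),8); np.savez('s19',**f)
p2,r2=pose(0,.05,40); rows(p,r,p2,r2,4)
E
```

```text
clock: 21.82
position: [0.6074, -0.0019, 0.1969]
eef_rot: [0.012, 0.802, 0.016, -0.597]
contact_force: [-0.6, -0.7, -1.2]
gripper_width: 0.0004
clock: 22.2
position: [0.6122, -0.0012, 0.1917]
eef_rot: [0.012, 0.775, 0.016, -0.632]
contact_force: [0.4, 0.6, 0.8]
gripper_width: 0.0002
[ 0.61223852 -0.00122486  0.19173805] [ 0.2    0.009 -0.98 ] [0.3893333  0.56135358 0.7650603 ] [ 0.61  0.45 -0.9   1.8   0.5   0.9  -2.03]
-0.012 531:172/172 534:172/172 537:171/173 540:171/173
0.0115 
-0.023 
[0.0014, -0.0, 0.0002] [-0.0, -0.038, 0.0]
[0.0014, -0.0, 0.0001] [-0.0, -0.038, 0.0]
[0.0014, -0.0, 0.0001] [-0.0, -0.038, 0.0]
[0.0014, -0.0, 0.0] [-0.0, -0.038, 0.0]
```

View pics/s19.png

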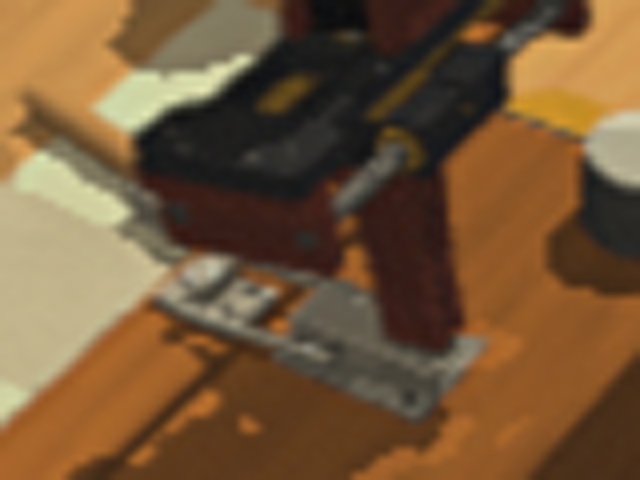

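The lever snapped over centre and lies flat, with the loop on the keeper and no force on the finger. Next I'll press firmly, in steps.

```bash
python3 -m jog '[[[0.001,0,0,0,-0.07,0,0],[0.001,0,0,0,-0.08,0,0],[0.001,0,0,0,0,0,0],[0.001,0,0,0,0,0,0],[0.001,0,0,0,0,0,0],[0,0,0,0,0,0,0]]]' 20
python3 -m jog '[[[0.0007,0,0,0,0,0,0],[0,0,0,0,0,0,0]]]' 20
```

```text
clock: 23.05
position: [0.6114, -0.0012, 0.1876]
eef_rot: [0.014, 0.725, 0.014, -0.688]
contact_force: [-0.9, 0.3, 4.4]
gripper_width: 0.0008
clock: 23.3
position: [0.6116, -0.0012, 0.1874]
eef_rot: [0.014, 0.725, 0.014, -0.688]
contact_force: [-1.8, 0.1, 8.6]
gripper_width: -0.0001
```

```bash
python3 -m jog '[[[0.0007,0,0,0,0,0,0],[0,0,0,0,0,0,0]]]' 20; python3 -m jog '[[[0.0006,0,0,0,0,0,0],[0,0,0,0,0,0,0],[0,0,0,0,0,0,0],[0,0,0,0,0,0,0],[0,0,0,0,0,0,0],[0,0,0,0,0,0,0]]]' 20
```

```text
clock: 23.55
position: [0.6116, -0.0011, 0.1872]
eef_rot: [0.014, 0.725, 0.014, -0.688]
contact_force: [-4.6, 1.0, 12.4]
gripper_width: 0.0003
clock: 24.3
position: [0.6117, -0.0011, 0.1871]
eef_rot: [0.014, 0.726, 0.014, -0.688]
contact_force: [-6.6, -0.5, 16.7]
gripper_width: 0.0005
```

Pressed with about 17 N for more than 0.5 s. Now I'll withdraw straight up and check.

```bash
python3 -m jog '[[[-0.005,0,0,0,0,0,0],[-0.03,0,0,0,0,0,0],[-0.05,0,0,0,0,0,0],[-0.05,0,0.02,0,0,0,0],[0,0,0.04,0,0,0,0],[0,0,0.04,0,0,0,0],[0,0,0.04,0,0,0,0],[0,0,0,0,0,0,0],[0,0,0,0,0,0,0]]]' 20
python3 - <<'E'
from h import *
W=prof(); p,r,s=tool(); print(p,s['contact_force'])
f=grab('scene')
a=cv2.resize(f['img'][150:250,250:400,::-1],(690,460),interpolation=cv2.INTER_CUBIC)
cv2.imwrite('pics/end.png',a); save(W,'wend.png')
g=grab('top'); d=cv2.absdiff(g['img'],np.load('top.npz')['img']).max(2)
print('changed px tin/mallet/mug/jar/dish/gouge/brush/rosette',[int((d[v-9:v+9,u-9:u+9]>60).sum()) for u,v in((306,152),(428,152),(256,158),(268,194),(473,261),(402,243),(287,245),(226,241))])
E
```

```text
clock: 25.42
position: [0.4655, -0.0078, 0.3128]
eef_rot: [0.014, 0.725, 0.013, -0.688]
contact_force: [-0.5, -0.4, -0.0]
gripper_width: 0.0005
-0.012 504:171/173 507:171/174 510:171/173 513:172/173 516:181/183 519:182/185 522:182/184 525:182/183 528:172/173 531:172/174 534:172/175 537:172/174 540:172/173 558:169/171 561:170/188 564:186/189 567:187/189 570:187/189 573:187/188
0.0115 519:176/177 522:177/179 525:177/179 528:177/179 531:178/180 534:178/179 537:178/180 540:179/180 543:179/180 546:179/180 549:180/181 552:179/181 555:180/181 558:180/181 561:180/182 564:181/187 567:182/189 570:182/189 573:182/189
-0.023 519:176/178 522:176/178 525:177/178 528:177/179 531:178/179 534:178/179 537:178/180 540:178/180 543:179/181 546:179/181 549:179/181 552:179/181 555:180/183 558:180/181 561:180/182 564:181/183 567:181/184 570:182/183 573:181/183
[ 0.46571581 -0.00747165  0.3126504 ] [-0.32636818 -0.45901764  0.84604164]
changed px tin/mallet/mug/jar/dish/gouge/brush/rosette [0, 0, 0, 0, 0, 0, 0, 0]
```

Run:
```python
from h import *
W=grab('top')
q=np.array([[pt(W,u,v) for u in range(344,352)] for v in range(140,200)])
for x in np.arange(.57,.65,.006):
    k=q[(q[...,0]>=x)&(q[...,0]<x+.006)]; k=k[k[:,2]<.3]
    if len(k): print(round(x+.003,3),k[:,2].mean().round(4),len(k))
ctrl.sign_off()
```

```text
0.573 0.1862 14
0.579 0.1835 16
0.585 0.1854 16
0.591 0.1858 16
0.597 0.1848 16
0.603 0.1828 16
0.609 0.1842 16
0.615 0.1856 15
0.621 0.1852 16
0.627 0.1875 16
0.633 0.1666 6
0.639 0.1658 14
0.645 0.1661 15
0.651 0.1641 15
the job is handed in; nothing more can be done
```

The tool chest is latched and the job is handed in, at about 25 s of the 64 s allowed. The sign-off gives no verdict, so what follows rests on my own measurements.

**What I did:**
- I gripped the loop by its legs, drew it forward past the lip and lowered the bar onto the keeper's base plate.
- I then pushed the bar back under the lip to the web.
- I swung the lever back and down until it snapped over centre; the readings I took on the way were at most about 9 N.
- The final press on the lever reached about 17–18 N on the wrist sensor and was held for over 0.5 s, after which I withdrew the arm.

**Last checks:**
- **Lever:** it lies flat, at a level height of about 0.185 m along its length, ending about 59 mm from the pivot, as it should.
- **Front:** the keeper has been drawn about 7–8 mm towards the chest, as expected for a shut front.
- **Loop:** the legs lie nearly flat and the bar is at the lip's front edge, low enough to be under it. The bar itself is hidden by the lip, so this is inferred from the legs.
- **Robot and bystanders:** the wrist force is about zero, so the robot touches nothing. The top view shows no change around any of the eight bystanders.

**What did not go to plan:**
- **First slide-back:** the pads slipped on the legs at about 12 N, so I pushed the bar from the front instead. Readings then peaked at about 18 N in total, under the 25 N limit.
- **Tilt for the lever press:** the arm came near its joint limits, so I used a smaller tilt.
- **Final picture:** the viewer refused it because the 12-picture limit was used up, so the end state was checked by depth measurements and not by eye.

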